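# Close and lock the album press

### The job

Close the press on the old album: swing the folded crank handle of the red handwheel up until it latches upright, then wind the wheel clockwise (about one turn) until the plate is fully down on the grey felt, and last slide the lock bolt fully home through the slot of the keeper strip. Leave the handle standing latched and do not disturb the jar, the brush or the spatula.

Things in the scene. Friction and masses are not known exactly. Their poses are not given: they have to be found in the camera images.
- press: Green bench press, fixed to the table: base 240 x 390 x 28 mm, two steel columns and a crosshead 56 mm deep, 352 mm long, top 150 mm above the table. Origin: centre of the base's underside, on the table. Its x points away from the robot (at yaw 0), its y runs along the crosshead, z up. The handwheel's vertical axis goes through the origin.
- wheel (a joint): Handwheel, rad, grows clockwise seen from above; -0.25 to 0.25 at the start, stop at 7.0. Friction 0.16 N m (3 N at the crank), stays put. It lowers the plate 24 mm a turn: on the felt at 6.28, pressing in beyond. While the handle is folded, its tang hangs between two fixed cheeks and the wheel turns only 0.3 rad either way. At angle a the crank pivot is at press (-62 cos a, 62 sin a) mm.
- wheel_hub (a point): Top of the hub, on the vertical axis of the red five-spoke handwheel (170 mm across), 186 mm above the table; rim top 190 mm. The axis passes through the press's origin; the wheel itself does not rise or sink.
- handle (a joint): Folding crank handle, rad: 0 folded (level over the wheel, from its pivot at the rim to the wheel's axis), 1.571 upright (end stop). Its hinge is level, tangent to the wheel. Near 1.3 its heel pushes over a brass spring catch (2 to 3 N at the grip) and snaps behind it; let go well before, it falls back. Latched it stands at 1.42 to 1.57 (play) and does not fall back.
- handle_pivot (a point): Hinge of the crank handle, 212 mm above the table, 62 mm from the wheel's axis. Its fork cheeks are 26 mm wide over all and reach 219 mm high.
- grip_mid (a point): Middle of the black round handle grip: 20 mm thick, 56 mm long, a sleeve that spins freely about its own length. It lies 51 mm from the pivot along the handle; the grip reaches from 23 to 79 mm from the pivot. Folded, its axis is 212 mm above the table, over the hub and spokes (25 mm free below its axis); upright its middle is 263 mm above the table.
- platen (a joint): Aluminium pressing plate 200 x 360 x 16 mm that the wheel lowers: travel in m, about 0 at the start (underside 80 mm above the table), grows downwards, 0.024 when it meets the felt on the album (felt top 56 mm above the table), 0.0267 at the most.
- bolt (a joint): Steel lock bolt on top of the crosshead, 10 mm round; travel in m along the press's +y (away from the wheel): 0 to 0.008 at the start, 0.032 fully home (end stop), its tip then 12 mm beyond the keeper strip. Friction 1.5 N; stays where it is left. The strip blocks it until the plate is down.
- bolt_knob (a point): Middle of the bolt's upright brass grip, 14 mm thick, 22 mm high: 197 mm above the table (top 208 mm); at travel b it lies at press x = 0, y = 126 mm + b. Bolt guides 24 mm wide, 172 mm high, stand either side along y (faces at y = 116 and 169 mm).
- keeper_slot (a point): Centre of the slot (16 mm wide, 14 mm high) in the upright steel keeper strip, 28 mm wide, 5 mm thick, that rides on the plate's +y end at press y = 182.5 mm. The bolt's axis is 162 mm above the table; the slot is level with it at wheel angle 6.5 and lets it in from about 6.0 to 7.0. Strip top 28 mm above the slot centre.
- jar_center (a point): Bystander: amber jar, 56 mm across, 75 mm high, standing; point at its centre.
- brush: Bystander: brush lying on the table, along its x.
- spatula: Bystander: spatula lying on the table, along its x.

How it is judged:
On the way, in this order (a step that is already met when the one before it is completed fails the run):
1. the crank handle is upright and latched (value of joint handle above 1.36 rad), for 0.2 s.
2. with the handle latched, the wheel has been wound until the plate is down on the felt (value of joint handle above 1.36 rad and value of joint wheel above 6 rad), for 0.1 s.
3. the bolt is home in the keeper (value of joint bolt above 0.027 m), for 0.1 s.
At the end, for the whole second after the job is handed in: The crank handle stands latched (above 1.36 rad), the wheel is wound past 6.0 rad and at rest, the plate is down (travel above 22.5 mm) and the bolt is home through the keeper (travel above 27 mm) (all of step 2 and value of joint platen above 0.0225 m and value of joint bolt above 0.027 m and velocity of joint wheel between -0.05 and 0.05 rad/s); the robot touches nothing.
It fails at once if the jar is moved more than 30 mm or tipped (distance of jar_center from where it was at the start of the episode above 0.03 m or angle between jar_center's own z axis and vertical above 0.5 rad).
It fails at once if the brush or the spatula is moved more than 30 mm (distance of any of brush, spatula from where it was at the start of the episode above 0.03 m).
It fails at once if the wheel is wound before the handle is latched (or with it folded back) (value of joint wheel above 0.9 rad and value of joint handle below 1 rad).
It also fails if it takes over 62 s, if anything falls off the work surface, if the arm or the gripper's body presses on something with over 40 N, if the wrist force passes 120 N, or if a joint passes its speed limit or range.

### The arm

A 6-joint arm with a two-finger parallel gripper is mounted at the origin on the work surface. World frame = base frame: x ahead of the robot, y to its left, z up, the work surface at z = 0. Lengths are in m, angles in rad, forces in N, time in s.
With the tool pointing down it reaches from about 0.325 to 0.75 m from the base axis. Payload 7.6 kg.
Tool frame: the origin (TCP) lies at the very end of the fingers, on their centre line; the grasp point (between the pads) lies 19 mm behind it; z points along the fingers, y is the line along which they close (so a half turn about z gives the same grasp; the last joint's range is limited). The gripper opens to 85 mm and grips with 20 to 120 N. Pads are 22 mm wide; open, the fingers measure 114 mm over their backs; the gripper's body (76 mm by 85 mm) begins 54 mm behind the grasp point. The pads swing forward as they close: fully open they stand 13 mm farther back than shut.
Start: joints at [1.087, 0.052, 1.401, -0, 1.689, -0.07], TCP at [0.211, 0.481, 0.231] pointing down, gripper open.
Joint ranges: [-2.9, 2.9], [-0.91, 2.17], [0.12, 2.37], [-1.06, 4.2], [0.26, 2.73], [-2.93, 2.93]. Speed limits (rad/s): [2.57, 2.57, 3.01, 3.14, 3.14, 3.14].

### API

Orientations are given as a unit quaternion [w, x, y, z].
In Python, from workcell import * gives the robot as it stands.
- The arm moves only by the tool drive_tool, never from a script. Its argument "increments" is a list of rows, each a list of 7 numbers: the shift along the tool's x, y, z in units of 0.025 m (1.0 is 0.025 m), then the turn, a rotation vector about the tool's x, y, z in units of 0.1 rad (1.0 is 0.1 rad), then the closure in counts, from 0 (fully open) to 255 (shut). In form: [[x, y, z, wx, wy, wz, hand], ...]. A call has exactly 5 rows; each row shifts and turns the commanded pose from where the row before left it, along the tool's axes as they then stand; what a row does not reach is not made up. A row lasts 1/8 s, in which the tool goes at most 62.5 mm and 10.7 degrees, less where a joint would pass 70% of its speed; a pose out of reach is approached as far as the arm can. A call with a number of a shift or a turn outside -1 to 1 is refused whole. A call with a gripper value outside its range is refused whole. The fingers move at their own pace and stop on an object; "squeeze" is the grip in N (left out, the last holds). Time passes only in rows, so rows that do not move let the fingers close, or fill a call up. It gives the time, the measured TCP pose, the force, the opening and the grip force at its end, in the units of the state.
- read_state(): the state, without advancing time (a new reading comes with each control period).
- camera(name): name is "side" or "top" or "wrist"; returns a dict with "pixels" (420x560x3 uint8, red, green, blue), "fx", "fy", "cx", "cy" (pixels), "dist" ([k1, k2, p1, p2, k3] as OpenCV has them; the pictures are not rectified), "position" and "rotation" of the camera in the world. Camera axes: x right, y down, z forward; pixel columns grow to the right and rows downward; lengths in m; the calibration is good to about 2 mm. A picture is of the moment at which its call begins. There is no depth.
- hand_in(): hands the job in; it is judged then, once.
Trained networks look in a picture, given as the dict that the camera call returned (one of the last four; its "shot" number tells which), for a name from the list of things; names that differ only in an ending like _2 or _b are one class to them, and where a whole thing is asked for, a point or a joint stands for the part that bears it (a point fixed in the world has none). Each returns a list of dicts, best first, with "p" (0 to 1); they miss things now and then, are a little off and sometimes report something else, mostly with a low value. They report only what shows in the picture. A call takes as long as a camera call.
- trace(picture, thing): "mask" (420x560 bool, what is visible of it) and "position" ([column, row] in pixels, amid what is visible of it).
The state is a dict: "clock": time; "joints": joint angles; "dq": joint speeds; "joint_efforts": joint torques, N m; "tool_pos": TCP position; "tcp_rot": TCP orientation; "ft_force": force on the tool from outside, world axes, zero at the start; "ft_torque": the same for the moment, N m; "grip_width": finger opening in m; "grip_force": force on a finger pad.
Only numpy, scipy, OpenCV 4.12 (cv2) and the standard library are available. Lean on these libraries where they do the work, as an engineer would, in place of code of your own. Each camera call takes 0.05 s, during which the arm holds its last target. There are 200 camera calls.

## Working session

There is one attempt and no reset: what is moved stays moved. The work goes in short steps, Python scripts to look and compute and a tool call to move; the robot and the scene stay as the last step left them, time stands still between calls to the robot, and variables do not carry over. Pictures are saved under pics/ and viewed, at most 10 in all, crops included, and the job is handed in when it is done.

Besides the shell and the picture viewer there is one more tool, called as a command line: name --pt "numbers of a row" for each row, then --argument value for the rest. drive_tool: Moves the arm, as the interface text tells. Its arguments: {"type":"object","properties":{"increments":{"type":"array"},"squeeze":{"type":"number"}},"required":["increments"]}

```bash
mkdir -p pics; cat > h.py <<'E'
from workcell import *
import numpy as np, cv2
def ray(c,px):
    K=np.array([[c['fx'],0,c['cx']],[0,c['fy'],c['cy']],[0,0,1]])
    u=cv2.undistortPoints(np.array([[px]],float),K,np.array(c['dist'],float))[0,0]
    return np.array(c['position']),np.array(c['rotation'])@np.array([u[0],u[1],1])
def atz(c,px,z):
    o,d=ray(c,px); return o+d*(z-o[2])/d[2]
def proj(c,P):
    K=np.array([[c['fx'],0,c['cx']],[0,c['fy'],c['cy']],[0,0,1]]);R=np.array(c['rotation']).T
    return cv2.projectPoints(np.array(P,float).reshape(-1,3),cv2.Rodrigues(R)[0],-R@np.array(c['position']),K,np.array(c['dist'],float))[0][:,0]
def save(c,n): cv2.imwrite(f'pics/{n}.png',c['pixels'][:,:,::-1])
E
python3 - <<'E'
from h import *
H=dict(wheel_hub=.186,handle_pivot=.212,grip_mid=.212,bolt_knob=.197,jar_center=.0375,brush=.01,spatula=.005,press=.15,keeper_slot=.17,wheel=.19,platen=.09)
for n in('top','side'):
    c=camera(n);save(c,n+'0');print(n,np.round(c['position'],3),np.round(np.array(c['rotation'])[:,2],2))
    for t,z in H.items():
        for r in trace(c,t)[:1]:print(t,round(r['p'],2),np.round(r['position'],1),np.round(atz(c,r['position'],z),4))
s=read_state();print(s)
E
```

```text
Traceback (most recent call last):
IndexError: too many indices for array: array is 1-dimensional, but 2 were indexed
```

```bash
cat >> h.py <<'E'
from scipy.spatial.transform import Rotation as Ro
_cam=camera
def camera(n):
    c=_cam(n); q=np.array(c['rotation'],float)
    return c
def RM(c):
    q=np.array(c['rotation'],float); return Ro.from_quat(q[[1,2,3,0]]).as_matrix() if q.size==4 else q
E
sed -i "s/np.array(c\['rotation'\])@/RM(c)@/; s/np.array(c\['rotation'\]).T/RM(c).T/; /^_cam/d; /^def camera/,/return c$/d" h.py
python3 - <<'E'
from h import *
H=dict(wheel_hub=.186,handle_pivot=.212,grip_mid=.212,bolt_knob=.197,jar_center=.0375,brush=.01,spatula=.005,press=.15,keeper_slot=.17,wheel=.19,platen=.09)
for n in('top','side'):
    c=camera(n);save(c,n+'0');print(n,c['rotation'],np.round(c['position'],3),np.round(RM(c)[:,2],2))
    for t,z in H.items():
        for r in trace(c,t)[:1]:print(t,round(r['p'],2),np.round(r['position'],1),np.round(atz(c,r['position'],z),4))
s=read_state();print(s)
E
```

```text
top [ 0.03542489 -0.70369357  0.70888622 -0.03226083] [ 0.422 -0.006  1.462] [ 0.1  0.  -1. ]
wheel_hub 0.72 [264.2 199.3] [0.5729 0.0437 0.186 ]
handle_pivot 0.68 [262.  201.1] [0.5655 0.048  0.212 ]
grip_mid 0.62 [259.  201.2] [0.5653 0.0553 0.212 ]
bolt_knob 0.46 [213.7 180.5] [0.6191 0.1674 0.197 ]
jar_center 0.67 [136.4 249.6] [0.4546 0.3995 0.0375]
brush 0.82 [427.5 242.6] [ 0.4688 -0.4037  0.01  ]
spatula 0.87 [113.4 211.8] [0.5621 0.4755 0.005 ]
press 0.98 [267.2 198.5] [0.5791 0.0375 0.15  ]
keeper_slot 0.76 [275.4 190.9] [0.5958 0.0162 0.17  ]
wheel 0.88 [264.4 195.9] [0.5809 0.043  0.19  ]
platen 0.72 [274.3 187.8] [0.6149 0.0204 0.09  ]
side [-0.45268748  0.8627544  -0.20288891  0.09780075] [ 0.037 -1.063  0.963] [ 0.35  0.74 -0.57]
wheel_hub 0.57 [287.4 180.6] [0.5853 0.0347 0.186 ]
handle_pivot 0.61 [282.5 172.9] [0.5733 0.0432 0.212 ]
grip_mid 0.57 [283.5 172.2] [0.5777 0.0454 0.212 ]
bolt_knob 0.63 [276.9 160. ] [0.603  0.1442 0.197 ]
jar_center 0.65 [208.5 176.3] [0.4461 0.4044 0.0375]
brush 0.73 [322.3 336.2] [ 0.4617 -0.4016  0.01  ]
spatula 0.53 [232.7 169.1] [0.5
[... 218 characters left out ...]
09  ]
{'clock': 1.25, 'joints': array([ 1.08671689e+00,  5.22016027e-02,  1.40070611e+00, -4.23948406e-06,
        1.68858400e+00, -7.03162465e-02]), 'dq': array([ 0.00130739,  0.00025279, -0.00046096,  0.00038532, -0.0002951 ,
        0.00069108]), 'joint_efforts': array([-2.67942378e-04, -3.81533003e+01, -3.60311794e+01, -9.91750221e-05,
        2.14037941e-04,  7.76945808e-05]), 'tool_pos': array([0.21107856, 0.48072248, 0.23131941]), 'tcp_rot': array([1.58368223e-05, 2.05409237e-01, 9.78676169e-01, 4.79688402e-05]), 'ft_force': array([ 0.86068759, -0.19382253, -1.08802849]), 'ft_torque': array([-0.02884948, -0.03275269,  0.04155598]), 'grip_force': 0.0, 'grip_width': 0.08534657789435889}
```

View pics/top0.png

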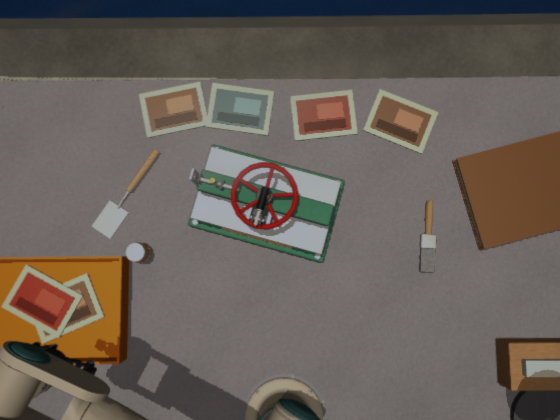

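View pics/side0.png

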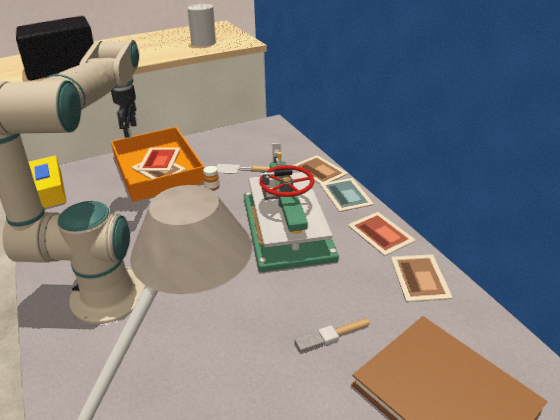

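```bash
python3 - <<'E'
from h import *
from scipy.optimize import least_squares
obs=[]
cs={}
for n in('top','side'):
    c=camera(n);cs[n]=c;p=c['pixels'].astype(int);roi=np.zeros(p.shape[:2],bool)
    if n=='top': roi[150:240,220:310]=1
    else: roi[150:215,250:325]=1
    m=(p[...,0]>90)&(p[...,1]<45)&(p[...,2]<50)&roi
    ct=max(cv2.findContours(m.astype(np.uint8),0,1)[0],key=len); hull=cv2.convexHull(ct)[:,0].astype(float)
    e=cv2.fitEllipse(ct);print(n,m.sum(),e)
    W=np.array([atz(c,h,.185) for h in hull]); 
    f=least_squares(lambda q:np.hypot(W[:,0]-q[0],W[:,1]-q[1])-q[2],[.58,.04,.085],loss='soft_l1',f_scale=.002);print(f.x,np.abs(f.fun).mean())
c=cs['top']
for t,z in(('bolt_knob',.2),('keeper_slot',.2),('handle_pivot',.212),('grip_mid',.212)):
    for r in trace(c,t)[:2]:
        ys,xs=np.where(r['mask']);print(t,round(r['p'],2),np.round(r['position'],1),len(xs),xs.min(),xs.max(),ys.min(),ys.max())
cv2.imwrite('pics/z.png',cv2.resize(c['pixels'][135:270,180:355,::-1],None,fx=4.4,fy=4.4,interpolation=2))
# base corners guess
for px in((208,146),(343,180),(326,261),(190,226)):print(px,atz(c,px,.028))
E
```

```text
top 789 ((264.2833557128906, 199.03988647460938), (53.82437515258789, 60.292457580566406), 83.11617279052734)
[0.58095502 0.04389406 0.08087379] 0.001215360451267006
side 420 ((286.0039367675781, 180.39927673339844), (27.566343307495117, 48.95002746582031), 90.14986419677734)
[0.58423359 0.04145641 0.08447537] 0.001881179684828631
bolt_knob 0.46 [213.9 179.2] 105 201 238 178 189
keeper_slot 0.76 [271.7 189.2] 5838 190 339 148 253
handle_pivot 0.59 [260.3 201.4] 261 254 269 187 225
grip_mid 0.68 [212.5 179.2] 101 201 238 178 189
(208, 146) [0.74336575 0.20701168 0.028     ]
(343, 180) [ 0.6440152  -0.16995326  0.028     ]
(326, 261) [ 0.41973546 -0.11919939  0.028     ]
(190, 226) [0.51879508 0.25537344 0.028     ]
```

View pics/z.png

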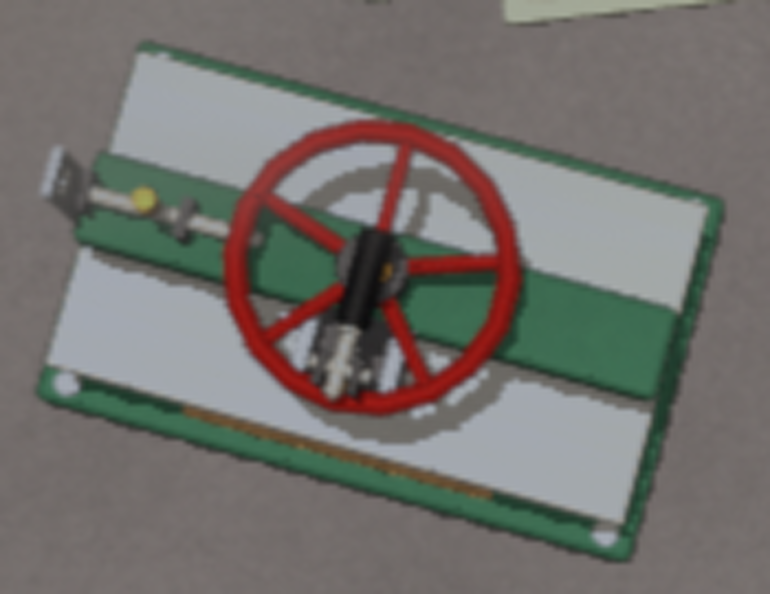

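```bash
python3 - <<'E'
from h import *
from scipy.optimize import least_squares
c=camera('top')
z=lambda u,v:(180+u/4.4,135+v/4.4)
C=[(-.12,.195),(.12,.195),(.12,-.195),(-.12,-.195)]
pc=np.array([(190,226),(208,146),(343,180),(326,261)],float); pc=np.array([z(38,395),z(140,42),z(722,203),z(630,560)])
kn=z(143,200); gr=np.array([z(353,318),z(375,232)])
def model(q):
    x,y,w,b,a=q;R=np.array([[np.cos(w),-np.sin(w)],[np.sin(w),np.cos(w)]])
    P=[(*p,.028) for p in C]+[(0,.126+b,.206)]
    for s in(.023,.079):
        r=.062-s;P.append((-r*np.cos(a),r*np.sin(a),.212))
    P=np.array(P);P[:,:2]=P[:,:2]@R.T+[x,y];return proj(c,P)
T=np.vstack([pc,[kn],gr])
f=least_squares(lambda q:(model(q)-T).ravel(),[.58,.043,-.24,.004,0],x_scale=[.01,.01,.1,.01,.1]);print(f.x);print(np.round(f.fun.reshape(-1,2),2))
E
```

```text
[ 0.58290044  0.04304891 -0.276428    0.00478321 -0.01157058]
[[-1.53  0.57]
 [-0.55 -1.44]
 [ 1.54 -1.55]
 [ 0.15  0.76]
 [ 0.08 -0.31]
 [-0.35  2.15]
 [ 0.62 -0.5 ]]
```

drive_tool --pt "-1 -0.5 -0.7 0 0 0 60" --pt "-1 -0.5 -0.7 0 0 0 60" --pt "-1 -0.5 -0.7 0 0 0 60" --pt "-1 -0.5 -0.7 0 0 0 60" --pt "-1 -0.5 -0.7 0 0 0 60" --squeeze 40

```text
clock: 2.22
tool_pos: [0.3009, 0.3725, 0.3195]
tcp_rot: [0.0, 0.205, 0.979, 0.0]
ft_force: [0.2, 0.9, 0.3]
grip_width: 0.0654
grip_force: 0.0
```

drive_tool --pt "-1 -0.5 0 0 0 0 60" --pt "-1 -0.5 0 0 0 0 60" --pt "-1 -0.5 0 0 0 0 60" --pt "-1 -0.5 0 0 0 0 60" --pt "-1 -0.5 0 0 0 0 60"

```text
clock: 2.85
tool_pos: [0.3902, 0.265, 0.3189]
tcp_rot: [0.0, 0.205, 0.979, 0.0]
ft_force: [-0.0, 0.1, -0.6]
grip_width: 0.065
grip_force: 0.0
```

drive_tool --pt "-1 -0.5 0 0 0 0 60" --pt "-1 -0.5 0 0 0 0 60" --pt "-1 -0.5 0 0 0 0 60" --pt "-1 -0.5 0 0 0 0 60" --pt "-1 -0.5 0 0 0 0 60"

```text
clock: 3.48
tool_pos: [0.4796, 0.1575, 0.3188]
tcp_rot: [0.0, 0.205, 0.979, 0.0]
ft_force: [-0.7, 0.5, 0.2]
grip_width: 0.0656
grip_force: 0.0
```

drive_tool --pt "-0.5 -0.5 0 0 0 -0.5 60" --pt "-0.2 -0.5 0 0 0 -0.5 60" --pt "0 -0.5 0 0 0 -0.5 60" --pt "0 0 0 0 0 0 60" --pt "0 0 0 0 0 0 60"

```text
clock: 4.1
tool_pos: [0.4819, 0.1168, 0.3189]
tcp_rot: [0.0, 0.132, 0.991, 0.0]
ft_force: [-0.3, -0.5, 0.1]
grip_width: 0.0653
grip_force: 0.0
```

```bash
python3 - <<'E'
from h import *
c=camera('wrist');save(c,'w1');print(np.round(c['position'],3),np.round(RM(c),2))
for t,z in dict(wheel_hub=.186,handle_pivot=.212,grip_mid=.212,bolt_knob=.197).items():
    for r in trace(c,t)[:2]:
        ys,xs=np.where(r['mask']);print(t,round(r['p'],2),np.round(r['position'],1),len(xs),np.round(atz(c,r['position'],z),4),xs.min(),xs.max(),ys.min(),ys.max())
E
```

```text
[0.415 0.135 0.461] [[ 0.26  0.93  0.26]
 [ 0.97 -0.25 -0.07]
 [ 0.    0.27 -0.96]]
wheel_hub 0.84 [239.6 287.4] 7945 [0.5571 0.0601 0.186 ] 152 319 233 354
handle_pivot 0.84 [225.  313.4] 1691 [0.565  0.0471 0.212 ] 218 240 252 351
grip_mid 0.83 [229.8 312.4] 1747 [0.5652 0.0515 0.212 ] 217 241 251 352
bolt_knob 0.77 [329.1 300.5] 253 [0.5862 0.139  0.197 ] 299 351 298 308
bolt_knob 0.73 [226.5 313.5] 1703 [0.5745 0.0431 0.197 ] 218 240 252 351
```

View pics/w1.png

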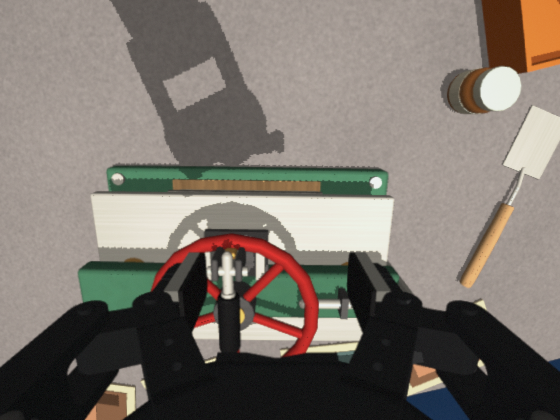

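```bash
python3 - <<'E'
from h import *
c=camera('wrist')
for n,px,z in(('b1',(107,167),.028),('b2',(388,171),.028),('g23',(229,297),.212),('g79?',(231,350),.212),('shank',(227,265),.212),('x1',(81,265),.15),('x2',(398,265),.15),('hub?',(240,318),.186)):print(n,np.round(atz(c,px,z),4))
p=c['pixels'].astype(int);m=((p[...,0]>90)&(p[...,1]<45)&(p[...,2]<50)).astype(np.uint8);m[:220]=0
ct=max(cv2.findContours(m,0,1)[0],key=len)[:,0].astype(float);h=cv2.convexHull(ct.astype(np.float32))[:,0]
W=np.array([atz(c,q,.186) for q in h if q[1]<345 and (q[0]<180 or q[0]>290 or q[1]<300)])
from scipy.optimize import least_squares
f=least_squares(lambda q:np.hypot(W[:,0]-q[0],W[:,1]-q[1])-.085,[.58,.043],loss='soft_l1',f_scale=.001);print(f.x,np.round(f.fun*1e3,1))
E
```

```text
b1 [ 0.4178 -0.1044  0.028 ]
b2 [0.5228 0.262  0.028 ]
g23 [0.5502 0.0556 0.212 ]
g79? [0.6036 0.0405 0.212 ]
shank [0.5206 0.0632 0.212 ]
x1 [ 0.507  -0.1067  0.15  ]
x2 [0.5944 0.2195 0.15  ]
hub? [0.5894 0.0507 0.186 ]
[0.58561431 0.04413535] [ 0.8 -0.1  0.1  0.5  0.8  0.4  0.9  0.4 -0.5 -0.3  0.2 -1.  -0.7 -2.3
 -2.2 -2.4 -2.8 -3.8 -3.6 -3.  -2.  -1.5 -1.1 -1.5 -0.8 -0.3 -0.5  0.5
  0.8]
```

drive_tool --pt "-0.9 -0.4 0.5 0 0 0 60" --pt "-0.9 -0.4 0.5 0 0 0 60" --pt "-0.9 -0.4 0.5 0 0 0 60" --pt "-0.9 -0.4 0.4 0 0 0 60" --pt "-0.73 -0.08 0 0 0 0 60"

```text
clock: 5.03
tool_pos: [0.5757, 0.0469, 0.27]
tcp_rot: [-0.001, 0.132, 0.991, -0.0]
ft_force: [-0.7, 0.1, 0.1]
grip_width: 0.0655
grip_force: 0.0
```

drive_tool --pt "0 0 0.8 0 0 0 60" --pt "0 0 0.8 0 0 0 60" --pt "0 0 0.8 0 0 0 60" --pt "0 0 0.5 0 0 0 60" --pt "0 0 0 0 0 0 60"

```text
clock: 5.65
tool_pos: [0.575, 0.0477, 0.1979]
tcp_rot: [-0.001, 0.132, 0.991, -0.0]
ft_force: [0.1, -0.8, -0.1]
grip_width: 0.0652
grip_force: 0.0
```

drive_tool --pt "0 0 0 0 0 0 255" --pt "0 0 0 0 0 0 255" --pt "0 0 0 0 0 0 255" --pt "0 0 0 0 0 0 255" --pt "0 0 0 0 0 0 255" --squeeze 25

```text
clock: 6.28
tool_pos: [0.5757, 0.0473, 0.1994]
tcp_rot: [0.001, 0.132, 0.991, -0.0]
ft_force: [0.8, -3.0, 3.6]
grip_width: 0.0188
grip_force: 26.7
```

drive_tool --pt "0.02 0 -0.31 0 0 0 255" --pt "0.07 0 -0.3 0 0 0 255" --pt "0.11 0 -0.28 0 0 0 255" --pt "0.15 0 -0.26 0 0 0 255" --pt "0.19 0 -0.24 0 0 0 255"

```text
clock: 6.9
tool_pos: [0.5619, 0.0513, 0.2336]
tcp_rot: [-0.0, 0.131, 0.991, -0.0]
ft_force: [-1.5, -3.2, -5.5]
grip_width: 0.0192
grip_force: 24.6
```

drive_tool --pt "0.22 0 -0.21 0 0 0 255" --pt "0.25 0 -0.17 0 0 0 255" --pt "0.28 0 -0.13 0 0 0 255" --pt "0.29 0 -0.09 0 0 0 255" --pt "0.3 0 -0.04 0 0 0 255"

```text
clock: 7.52
tool_pos: [0.5302, 0.06, 0.2509]
tcp_rot: [0.002, 0.132, 0.991, 0.0]
ft_force: [3.8, -2.7, 1.4]
grip_width: 0.0188
grip_force: 24.2
```

drive_tool --pt "0.18 0 0 0 0 0 255" --pt "0.06 0 0 0 0 0 255" --pt "0 0 0 0 0 0 255" --pt "0 0 0 0 0 0 255" --pt "0 0 0 0 0 0 255"

```text
clock: 8.15
tool_pos: [0.5247, 0.0616, 0.2508]
tcp_rot: [0.001, 0.131, 0.991, 0.0]
ft_force: [3.8, -2.5, 6.3]
grip_width: 0.0177
grip_force: 24.9
```

```bash
python3 - <<'E'
from h import *
s=read_state();print(s['ft_force'],s['tool_pos'],s['ft_torque'])
c=camera('side');p=c['pixels'][100:250,200:400,::-1];cv2.imwrite('pics/s2.png',cv2.resize(p,None,fx=4,fy=4,interpolation=2))
E
```

```text
[ 3.76157364 -2.50350183  6.34895463] [0.52468483 0.06161226 0.25077068] [-0.3990593  -0.8069055  -0.04742892]
```

View pics/s2.png

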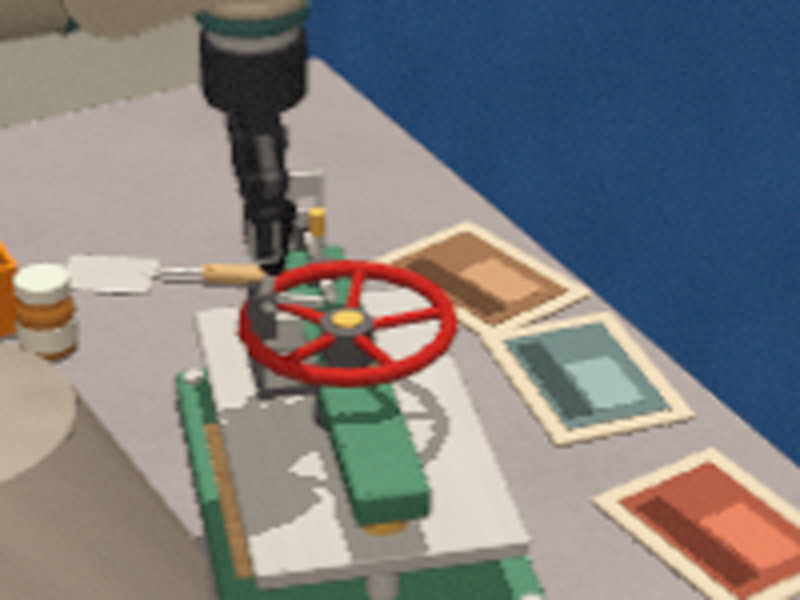

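drive_tool --pt "-0.23 0.77 0 0 0 0 255" --pt "-0.37 0.69 0 0 0 0 255" --pt "-0.57 0.53 0 0 0 0 255" --pt "-0.71 0.32 0 0 0 0 255" --pt "-0.78 0.08 0 0 0 0 255" --squeeze 40

```text
clock: 8.82
tool_pos: [0.6031, 0.1034, 0.2489]
tcp_rot: [-0.002, 0.13, 0.991, 0.001]
ft_force: [-0.5, -0.2, 3.6]
grip_width: -0.0002
grip_force: 0.0
```

```bash
python3 - <<'E'
from h import *
c=camera('side');p=c['pixels'][100:250,200:400,::-1];a=cv2.resize(p,None,fx=2.8,fy=2.8,interpolation=2)
c=camera('wrist');save(c,'w3');b=cv2.resize(c['pixels'][:,:,::-1],(400,300))
d=np.zeros((max(a.shape[0],300),a.shape[1]+400-160,3),np.uint8);a=a[:,160:];d[:a.shape[0],:a.shape[1]]=a;d[:300,a.shape[1]:]=b;print(d.shape)
cv2.imwrite('pics/s3.png',d)
E
```

```text
(420, 800, 3)
```

View pics/s3.png

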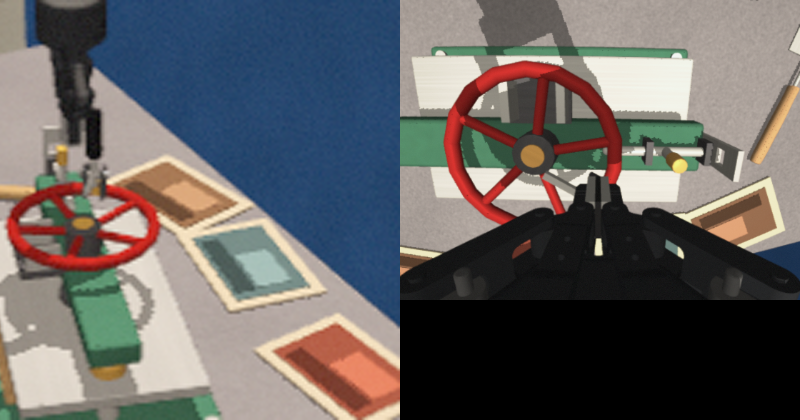

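```bash
python3 - <<'E'
from h import *
c=camera('side');print(atz(c,(290.4,146.4),.263))
for t in('grip_mid','handle','handle_pivot'):
  for r in trace(c,t)[:1]:
    ys,xs=np.where(r['mask']);print(t,round(r['p'],2),np.round(r['position'],1),len(xs),np.round(atz(c,r['position'],.263),4),xs.min(),xs.max(),ys.min(),ys.max())
b=np.array([.585,.045]);w=-.27
for a in np.arange(1.4,3,.2):
    P=b+.06*np.array([-np.cos(a)*np.cos(w)-np.sin(a)*np.sin(w),-np.cos(a)*np.sin(w)+np.sin(a)*np.cos(w)])
    print(round(a,1),np.round(P,4),np.round(proj(c,[(*P,.235),(*P,.291)]),1).tolist())
print(read_state()['joints'])
E
```

```text
[0.6270872  0.09618409 0.263     ]
grip_mid 0.59 [294.5 152. ] 136 [0.6219 0.0591 0.263 ] 289 295 141 167
handle 0.51 [290.7 144.7] 142 [0.6329 0.1056 0.263 ] 288 295 140 170
handle_pivot 0.46 [294.7 149.4] 137 [0.6299 0.0732 0.263 ] 288 295 140 170
1.4 [0.5909 0.1047] [[278.7, 155.9], [278.4, 139.6]]
1.6 [0.6027 0.1023] [[282.5, 155.3], [282.2, 139.1]]
1.8 [0.6137 0.0977] [[286.3, 155.2], [286.2, 139.0]]
2.0 [0.6236 0.0909] [[290.2, 155.4], [290.1, 139.2]]
2.2 [0.632  0.0823] [[293.9, 156.0], [293.9, 139.8]]
2.4 [0.6385 0.0723] [[297.3, 157.0], [297.4, 140.7]]
2.6 [0.6428 0.0611] [[300.3, 158.2], [300.4, 141.9]]
2.8 [0.6448 0.0493] [[302.7, 159.8], [302.9, 143.4]]
[ 1.07001605e-01  2.98478059e-01  1.08954769e+00  4.67110973e-04
  1.75512918e+00 -1.20013493e+00]
```

drive_tool --pt "0 0 -1 0 0 0 255" --pt "0 0 -1 0 0 0 255" --pt "0 0 -1 0 0 0 255" --pt "0 0 0 0 0 -1 60" --pt "0 0 0 0 0 -1 60"

```text
clock: 9.75
tool_pos: [0.6034, 0.102, 0.325]
tcp_rot: [0.0, 0.03, 1.0, 0.0]
ft_force: [-0.3, 0.0, -0.6]
grip_width: 0.0356
grip_force: 0.0
```

drive_tool --pt "0 0 0 0 0 -1 60" --pt "-0.5 -0.3 0 0 0 0 60" --pt "-0.4 -0.37 0 0 0 0 60" --pt "0 0 0 0 0 0 60" --pt "0 0 0 0 0 0 60"

```text
clock: 10.38
tool_pos: [0.6269, 0.086, 0.3245]
tcp_rot: [-0.0, -0.018, 1.0, 0.0]
ft_force: [0.0, 0.0, 0.0]
grip_width: 0.0653
grip_force: 0.0
```

```bash
python3 - <<'E'
from h import *
c=camera('wrist');save(c,'w4');s=read_state();print(s['tool_pos'],s['joints'])
for t in('grip_mid','handle'):
  for r in trace(c,t)[:2]:
    ys,xs=np.where(r['mask']);print(t,round(r['p'],2),np.round(r['position'],1),len(xs),np.round(atz(c,r['position'],.275),4),xs.min(),xs.max(),ys.min(),ys.max())
for n in('side','top'):
  c=camera(n)
  for r in trace(c,'grip_mid')[:1]:
    ys,xs=np.where(r['mask']);print(n,round(r['p'],2),np.round(r['position'],1),len(xs),np.round(atz(c,r['position'],.263),4),xs.min(),xs.max(),ys.min(),ys.max())
E
```

```text
[0.62683329 0.08608294 0.32465707] [ 7.80121086e-02  3.74121338e-01  8.47142958e-01  2.66298920e-04
  1.92033392e+00 -1.52903125e+00]
grip_mid 0.85 [265.9 218.1] 1651 [0.619  0.0793 0.275 ] 239 285 166 246
handle 0.72 [260.9 221.4] 1597 [0.6213 0.0762 0.275 ] 240 285 166 246
handle 0.59 [234.1 146.3] 16062 [0.5757 0.0595 0.275 ] 133 327 42 246
side 0.52 [294.3 152.7] 117 [0.6194 0.0556 0.263 ] 288 295 140 170
top 0.42 [252.5 177.6] 41 [0.615  0.0678 0.263 ] 245 257 172 187
```

View pics/w4.png

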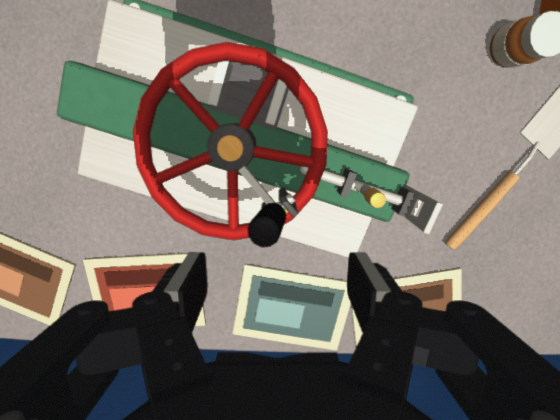

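```bash
python3 - <<'E'
from h import *
c=camera('wrist')
print('top',atz(c,(264,232),.291),'bot',atz(c,(275,208),.235),'hub',atz(c,(231,148),.188),'knob',atz(c,(377,200),.208),'TCPproj',proj(c,[read_state()['tool_pos']]))
p=c['pixels'].astype(int);m=((p[...,0]>90)&(p[...,1]<45)&(p[...,2]<50)).astype(np.uint8);m[:, :120]=0;m[245:]=0;m[:,335:]=0
ct=max(cv2.findContours(m,0,1)[0],key=len);h=cv2.convexHull(ct)[:,0].astype(float)
W=np.array([atz(c,q,.186) for q in h if q[1]<235])
from scipy.optimize import least_squares
f=least_squares(lambda q:np.hypot(W[:,0]-q[0],W[:,1]-q[1])-.085,[.58,.043],loss='soft_l1',f_scale=.001);print(f.x,np.abs(f.fun).mean())
E
```

```text
top [0.6225106  0.07887199 0.291     ] bot [0.62384725 0.08497326 0.235     ] hub [0.58548991 0.04592607 0.188     ] knob [0.62159386 0.1692178  0.208     ] TCPproj [[275.99313011 265.43038854]]
[0.58758054 0.04423135] 0.0026358009681150037
```

drive_tool --pt "0.12 -0.12 0.8 0 0 0 60" --pt "0 0 0.8 0 0 0 60" --pt "0 0 0.8 0 0 0 60" --pt "0 0 0.8 0 0 0 60" --pt "0 0 0 0 0 0 60"

```text
clock: 11.4
tool_pos: [0.6235, 0.0828, 0.2427]
tcp_rot: [-0.002, -0.018, 1.0, -0.0]
ft_force: [0.4, -0.3, -0.2]
grip_width: 0.0651
grip_force: 0.0
```

drive_tool --pt "0 0 0 0 0 0 255" --pt "0 0 0 0 0 0 255" --pt "0 0 0 0 0 0 255" --pt "0 0 0 0 0 0 255" --pt "0 0 0 0 0 0 255" --squeeze 60

```text
clock: 12.02
tool_pos: [0.6249, 0.0832, 0.2459]
tcp_rot: [0.002, -0.018, 1.0, 0.001]
ft_force: [4.5, 2.4, 5.6]
grip_width: 0.0183
grip_force: 58.5
```

drive_tool --pt "-0.23 -0.25 0 0 0 1 255" --pt "-0.21 -0.26 0 0 0 1 255" --pt "-0.2 -0.27 0 0 0 1 255" --pt "-0.19 -0.28 0 0 0 1 255" --pt "-0.17 -0.29 0 0 0 1 255"

```text
clock: 12.65
tool_pos: [0.642, 0.0463, 0.2457]
tcp_rot: [-0.001, 0.231, 0.973, 0.0]
ft_force: [-6.8, 2.0, 8.1]
grip_width: 0.0187
grip_force: 59.1
```

drive_tool --pt "-0.14 -0.31 0 0 0 1 255" --pt "-0.12 -0.32 0 0 0 1 255" --pt "-0.11 -0.33 0 0 0 1 255" --pt "-0.09 -0.33 0 0 0 1 255" --pt "-0.07 -0.33 0 0 0 1 255"

```text
clock: 13.28
tool_pos: [0.6281, 0.0078, 0.2457]
tcp_rot: [-0.001, 0.464, 0.886, 0.001]
ft_force: [-3.5, 5.7, 7.4]
grip_width: 0.0189
grip_force: 58.8
```

drive_tool --pt "-0.06 -0.34 0 0 0 1 255" --pt "-0.04 -0.34 0 0 0 1 255" --pt "-0.02 -0.34 0 0 0 1 255" --pt "-0.01 -0.34 0 0 0 1 255" --pt "0.01 -0.34 0 0 0 1 255"

```text
clock: 13.9
tool_pos: [0.5915, -0.0113, 0.2457]
tcp_rot: [-0.0, 0.669, 0.743, 0.001]
ft_force: [1.8, 6.0, 5.9]
grip_width: 0.0188
grip_force: 58.6
```

drive_tool --pt "0.03 -0.34 0 0 0 1 255" --pt "0.05 -0.34 0 0 0 1 255" --pt "0.06 -0.34 0 0 0 1 255" --pt "0.08 -0.33 0 0 0 1 255" --pt "0.1 -0.33 0 0 0 1 255"

```text
clock: 14.52
tool_pos: [0.5517, -0.0003, 0.2457]
tcp_rot: [0.001, 0.832, 0.554, 0.001]
ft_force: [4.0, 2.7, 5.1]
grip_width: 0.0188
grip_force: 58.5
```

drive_tool --pt "0.11 -0.32 0 0 0 1 255" --pt "0.13 -0.32 0 0 0 1 255" --pt "0.14 -0.31 0 0 0 1 255" --pt "0.16 -0.3 0 0 0 1 255" --pt "0.17 -0.29 0 0 0 1 255"

```text
clock: 15.15
tool_pos: [0.5302, 0.0345, 0.2457]
tcp_rot: [0.001, 0.944, 0.331, 0.001]
ft_force: [3.8, -1.5, 6.0]
grip_width: 0.0184
grip_force: 58.5
```

drive_tool --pt "0.19 -0.28 0 0 0 1 255" --pt "0.2 -0.27 0 0 0 1 255" --pt "0.22 -0.26 0 0 0 1 255" --pt "0.23 -0.25 0 0 0 1 255" --pt "0.24 -0.24 0 0 0 1 255"

```text
clock: 15.78
tool_pos: [0.5382, 0.0753, 0.2456]
tcp_rot: [0.0, 0.996, 0.087, -0.0]
ft_force: [-3.4, -1.2, 6.9]
grip_width: 0.0185
grip_force: 58.8
```

drive_tool --pt "0 0 0 0 0 0 255" --pt "0 0 0 0 0 0 255" --pt "0 0 0 0 0 0 255" --pt "0 0 0 0 0 0 255" --pt "0 0 0 0 0 0 255"

```text
clock: 16.4
tool_pos: [0.5386, 0.0763, 0.2457]
tcp_rot: [-0.001, 0.996, 0.089, 0.001]
ft_force: [-1.8, 3.8, 6.1]
grip_width: 0.0188
grip_force: 58.9
```

drive_tool --pt "0 0 0 0 0 0 60" --pt "0 0 0 0 0 0 60" --pt "0 0 0 0 0 0 60" --pt "0 0 -0.7 0 0 0 60" --pt "0 0 -0.7 0 0 0 60"

```text
clock: 17.02
tool_pos: [0.5388, 0.0753, 0.2813]
tcp_rot: [0.0, 0.996, 0.089, 0.0]
ft_force: [-0.5, 0.6, 0.1]
grip_width: 0.0652
grip_force: 0.0
```

drive_tool --pt "0 0 -0.7 0 0 0 60" --pt "0 0 -0.7 0 0 0 60" --pt "0 0 -0.7 0 0 0 60" --pt "1 -0.8 0 0 0 0 60" --pt "1 -0.8 0 0 0 0 60"

```text
clock: 17.65
tool_pos: [0.5815, 0.1239, 0.334]
tcp_rot: [-0.0, 0.996, 0.088, 0.001]
ft_force: [-0.0, -0.9, 0.3]
grip_width: 0.0656
grip_force: 0.0
```

drive_tool --pt "1 -0.8 0 0 0 0 60" --pt "0.9 -0.75 0 0 0 0 60" --pt "0 0 0 0 0 -1 60" --pt "0 0 0 0 0 -1 60" --pt "0 0 0 0 0 -1 60"

```text
clock: 18.27
tool_pos: [0.6208, 0.1702, 0.3332]
tcp_rot: [0.0, 0.971, 0.238, 0.0]
ft_force: [0.3, -0.6, 0.2]
grip_width: 0.0652
grip_force: 0.0
```

drive_tool --pt "0 0 0 0 0 -1 60" --pt "0 0 0 0 0 -1 60" --pt "0 0 0 0 0 -1 60" --pt "0 0 0 0 0 -1 60" --pt "0 0 0 0 0 -1 60"

```text
clock: 18.9
tool_pos: [0.6208, 0.1701, 0.3333]
tcp_rot: [0.0, 0.882, 0.471, 0.001]
ft_force: [-0.2, 0.4, 0.4]
grip_width: 0.0651
grip_force: 0.0
```

drive_tool --pt "0 0 0 0 0 -1 60" --pt "0 0 0 0 0 -1 60" --pt "0 0 0 0 0 -1 60" --pt "0 0 0 0 0 -0.2 60" --pt "0 0 0 0 0 0 60"

```text
clock: 19.52
tool_pos: [0.6208, 0.1701, 0.3326]
tcp_rot: [0.0, 0.797, 0.604, 0.0]
ft_force: [0.2, -0.3, 0.7]
grip_width: 0.0653
grip_force: 0.0
```

```bash
python3 - <<'E'
from h import *
c=camera('wrist');save(c,'w5')
for t,z in(('bolt_knob',.205),('grip_mid',.275),('keeper_slot',.17)):
  for r in trace(c,t)[:2]:
    ys,xs=np.where(r['mask']);print(t,round(r['p'],2),np.round(r['position'],1),len(xs),np.round(atz(c,r['position'],z),4),xs.min(),xs.max(),ys.min(),ys.max())
E
```

```text
bolt_knob 0.69 [279.1 193.3] 934 [0.6241 0.1751 0.205 ] 270 285 150 240
grip_mid 0.75 [217.  331.4] 1180 [0.5572 0.1046 0.275 ] 200 259 316 362
keeper_slot 0.92 [306.4 204.8] 15755 [0.6447 0.1488 0.17  ] 197 358 129 352
```

View pics/w5.png

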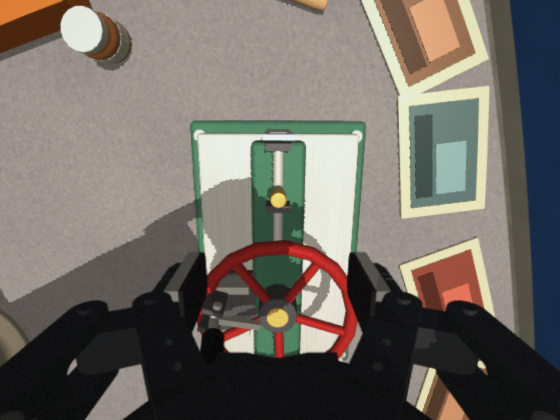

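```bash
python3 - <<'E'
from h import *
c=camera('wrist')
k=atz(c,(278.5,200),.208);print(k,atz(c,(277,318),.188),read_state()['joints'])
d=k-read_state()['tool_pos'];print(d@[.27,.963,0]/.025,d@[.963,-.27,0]/.025)
E
```

```text
[0.62211027 0.17037361 0.208     ] [0.58594205 0.0461928  0.188     ] [2.09982659e-01 4.13533443e-01 7.82235297e-01 6.93542093e-05
 1.94577918e+00 4.83606272e-01]
0.02759241806112994 0.04924026403534118
```

drive_tool --pt "0.03 0.05 1 0 0 0 60" --pt "0 0 1 0 0 0 60" --pt "0 0 1 0 0 0 60" --pt "0 0 1 0 0 0 60" --pt "0 0 0.9 0 0 0 60"

```text
clock: 20.4
tool_pos: [0.622, 0.1704, 0.2086]
tcp_rot: [-0.0, 0.797, 0.604, -0.0]
ft_force: [-0.5, -0.1, -0.6]
grip_width: 0.0655
grip_force: 0.0
```

drive_tool --pt "0 0 0.6 0 0 0 60" --pt "0 0 0.3 0 0 0 60" --pt "0 0 0 0 0 0 60" --pt "0 0 0 0 0 0 255" --pt "0 0 0 0 0 0 255" --squeeze 50

```text
clock: 21.02
tool_pos: [0.6225, 0.1705, 0.188]
tcp_rot: [0.0, 0.797, 0.604, 0.001]
ft_force: [-0.1, -0.3, -0.1]
grip_width: 0.0293
grip_force: 0.0
```

drive_tool --pt "0 0 0 0 0 0 255" --pt "0 0 0 0 0 0 255" --pt "0 0 0 0 0 0 255" --pt "0 0 0 0 0 0 255" --pt "0 0 0 0 0 0 255"

```text
clock: 21.65
tool_pos: [0.6221, 0.1706, 0.1877]
tcp_rot: [-0.0, 0.797, 0.604, 0.0]
ft_force: [-4.3, 0.5, 5.0]
grip_width: 0.0122
grip_force: 48.9
```

drive_tool --pt "0.3 0 0 0 0 0 255" --pt "0.3 0 0 0 0 0 255" --pt "0.3 0 0 0 0 0 255" --pt "0.2 0 0 0 0 0 255" --pt "0 0 0 0 0 0 255"

```text
clock: 22.28
tool_pos: [0.6296, 0.1968, 0.1877]
tcp_rot: [0.0, 0.797, 0.604, -0.0]
ft_force: [-3.7, -1.0, 6.4]
grip_width: 0.0121
grip_force: 49.3
```

drive_tool --pt "0.06 0 0 0 0 0 255" --pt "0.06 0 0 0 0 0 255" --pt "0.06 0 0 0 0 0 255" --pt "0 0 0 0 0 0 255" --pt "0 0 0 0 0 0 255"

```text
clock: 22.9
tool_pos: [0.6298, 0.1971, 0.1877]
tcp_rot: [0.002, 0.798, 0.603, -0.004]
ft_force: [-13.3, -17.1, 8.5]
grip_width: 0.0118
grip_force: 49.7
```

drive_tool --pt "-0.15 0 0 0 0 0 255" --pt "0 0 0 0 0 0 60" --pt "0 0 0 0 0 0 60" --pt "0 0 0 0 0 0 60" --pt "0 0 -0.6 0 0 0 60"

```text
clock: 23.52
tool_pos: [0.6292, 0.1976, 0.2009]
tcp_rot: [-0.001, 0.797, 0.604, -0.001]
ft_force: [-0.2, -0.0, 0.1]
grip_width: 0.0652
grip_force: 0.0
```

drive_tool --pt "0 0 -1 0 0 0 60" --pt "0 0 -1 0 0 0 60" --pt "0 0 -1 0 0 0 60" --pt "0 0 -1 0 0 0 60" --pt "0 0 0 0 0 0 60"

```text
clock: 24.15
tool_pos: [0.6304, 0.1979, 0.3058]
tcp_rot: [0.001, 0.797, 0.604, 0.003]
ft_force: [-1.1, -0.0, -1.0]
grip_width: 0.0655
grip_force: 0.0
```

```bash
python3 - <<'E'
from h import *
c=camera('wrist');save(c,'w6');print(read_state()['tool_pos'])
p=c['pixels'];cv2.imwrite('pics/w6.png',p[80:400,150:450,::-1].repeat(2,0)[:600].repeat(2,1))
E
```

```text
[0.63006152 0.19777354 0.3033954 ]
```

View pics/w6.png

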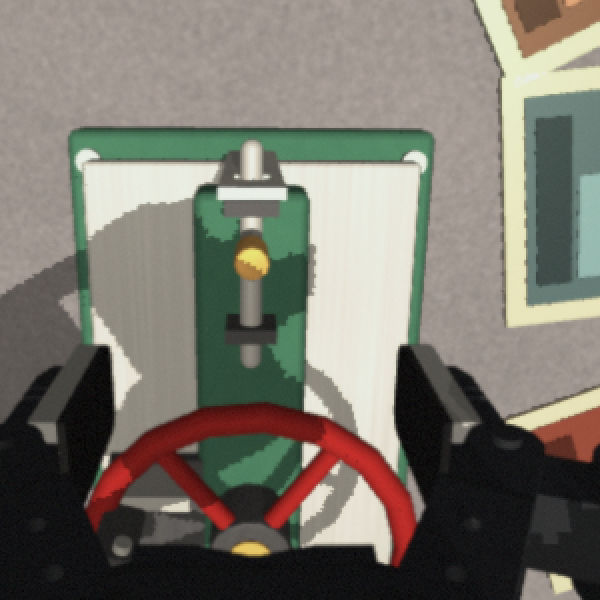

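The bolt tip at crop (250,150) sticks out beyond the keeper strip at (252,192), and the knob sits against the outer guide. The arm is clear of everything.

```bash
python3 -c "
from workcell import *
print(hand_in())"
```

```text
the job is handed in; nothing more can be done
None
```

The job is handed in, but `hand_in()` returned no verdict: the handle is latched upright, the wheel wound to about 6.6 rad (my estimate from the gripper position), and the bolt at its end stop through the keeper, with nothing seen touching the jar, brush or spatula.

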